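# Press the label holder behind the lip of a woodcarver's show case

### The arm

A 7-joint arm with a two-finger parallel gripper is mounted at the origin on the work surface. World frame = base frame: x ahead of the robot, y to its left, z up, the work surface at z = 0. Lengths are in m, angles in rad, forces in N, time in s.
With the tool pointing down it reaches from about 0.35 to 0.9 m from the base axis. Payload 8.1 kg.
Tool frame: the origin (TCP) lies at the centre of the arm's flange, where the gripper is bolted on; the fingertips stand 178 mm ahead of it and the grasp point (between the pads) lies 159 mm ahead of it; x points along the fingers, z is the direction in which the jaws open and shut, and the axes are right-handed (so a half turn about x gives the same grasp; the last joint's range is limited). The gripper opens to 92 mm and grips with 3 to 60 N. Pads are 19 mm wide; open, the fingers measure 130 mm over their backs; the gripper's body (75 mm by 190 mm) begins 47 mm behind the grasp point.
Start: joints at [1.204, 0.434, 0.025, 1.573, -0.012, 1.134, -0.075], TCP at [0.163, -0.603, 0.405] pointing down, gripper open.
Joint ranges: [-2.62, 2.62], [-0.44, 2.09], [-1.27, 1.32], [0.08, 2.57], [-1.32, 4.46], [0.12, 2], [-2.74, 2.74]. Speed limits (rad/s): [2.22, 2.22, 3.01, 3.01, 3.14, 3.14, 3.14].

### API

Orientations are given as a rotation vector (axis times angle).
In Python, from cell import arm, get_image, search_frame, pinpoint gives the robot as it stands.
- The arm moves only by the tool arm_command, never from a script. Its argument "motion" is a list of rows, each a list of 7 numbers: the finger opening in mm, from 0 to 91.8, then the shift along the tool's x, y, z in mm, then the turn, a rotation vector about the tool's x, y, z in degrees. In form: [[fingers, x, y, z, ax, ay, az], ...]. A call has 1 to 5 rows; each row shifts and turns the commanded pose from where the row before left it, along the tool's axes as they then stand; what a row does not reach is not made up. A row lasts 1/8 s, in which the tool goes at most 62.5 mm and 10.7 degrees, less where a joint would pass 70% of its speed; a pose out of reach is approached as far as the arm can. A call with a gripper value outside its range is refused whole. The fingers move at their own pace and stop on an object; "newtons" is the grip in N (left out, the last holds). Time passes only in rows, so rows that do not move let the fingers close. It gives the time, the measured TCP pose, the force and the opening at its end, in the units of the state.
- arm.observe(): the state, without advancing time (a new reading comes with each control period).
- get_image(name): name is "side" or "top" or "wrist"; returns a dict with "frame" (400x640x3 uint8, red, green, blue), "range_z" (400x640 float32, m along the optical axis (not along the pixel's ray), 0 where there is no reading), "K" (3x3 intrinsics, pixels), "origin" and "rotation" of the camera in the world; the wrist camera has in their place "tool_from_camera" (4x4, takes a point from camera to tool coordinates, whose origin is the TCP and whose axes are the tool frame's). Camera axes: x right, y down, z forward; pixel columns grow to the right and rows downward; lengths in m; the calibration is good to about 2 mm. The wrist camera is an equidistant fisheye: a pixel r from the principal point sees the ray r / f radians off the axis. A picture is of the moment at which its call begins: read the wrist's pose just before it.
- arm.sign_off(): hands the job in, once; it reports no verdict.
Trained networks look in the newest picture that a camera, given by its name, has taken for a name from the list of things; names that differ only in an ending like _2 or _b are one class to them, and where a whole thing is asked for, a point or a joint stands for the part that bears it (a point fixed in the world has none). Each returns a list of dicts, best first, with "p" (0 to 1); they miss things now and then, are a little off and sometimes report something else, mostly with a low value. They report only what shows in the picture. A call takes as long as a camera call. They do not tell look-alikes from the thing itself.
- search_frame(camera, target): "point" ([x, y, z] in m, in world coordinates, good to about 4 mm: the middle of the surface that is visible of it).
- pinpoint(camera, target): "point" ([x, y, z] in m, in world coordinates, good to about 4 mm: a listed point, or the origin of a listed thing).
The state is a dict: "clock": time; "joints": joint angles; "dq": joint speeds; "joint_efforts": joint torques, N m; "position": TCP position; "ee_rot": TCP orientation; "force": force on the tool from outside, world axes, zero at the start; "ft_torque": the same for the moment, N m; "width": opening from 0.0 (shut) to 1.0 (fully open).
Only numpy, scipy, OpenCV 4.12 (cv2) and the standard library are available. Lean on these libraries where they do the work, as an engineer would, in place of code of your own. Each camera call takes 0.05 s, during which the arm holds its last target. There are 200 camera calls.

### The job

Slide the clear cover of the show case fully open by its handle, then take the wooden label holder out of its drying block and push it, upright, down behind the shelf lip, card part up, until its foot is fully home on the bottom of the slot against the springy clip. The glue has to take, so finish while still holding it pressed home: do not let go or ease off, and leave the cover open and the chair, glue jar and mallet where they are.

Things in the scene. Friction and masses are not known exactly. Their poses are not given: they have to be found in the camera images.
- case: Low wooden show case fixed to the table, x -85 to +65 mm, y -180 to +180 mm. Origin on the table, z up. Its solid shelf (top 42 mm above the table) ends in an upright edge at x = +35 mm. Rear wall (x -85 to -69) 60 mm high; aluminium runner on the shelf (x 13 to 19) 50 mm high. Flat carved goods on the shelf.
- lip (a point): Top of the shelf lip beside the slot, on the case at (51, -85, 28) mm. The lip is a wooden strip along the whole case, 10 mm thick (case x 46 to 56 mm), top 28 mm above the table. The shelf edge, 11 mm behind it, rises 14 mm higher. The gap between them is open only at the slot, elsewhere filled to lip height.
- slot (a point): Centre of the slot's bottom, on the case at (40.5, -85, 12) mm. The slot is 11 mm wide along the case's x, 80 mm long along its y and open at the top; its bottom lies 16 mm below the lip's top and 30 mm below the shelf's top. Axes parallel to the case's.
- clip (a joint): Springy steel clip (24 mm long, 8 mm wide) standing 6 mm up from the middle of the slot's bottom. 0 = up; grows in m as it is pressed straight down. About 2 N starts it and about 6.3 N brings it level with the slot's bottom (0.006), where the holder's foot meets the bottom too. Let go, it pushes the holder up again.
- cover (a joint): Clear flat cover 128 mm (case x) by 170 mm (case y), underside 50 mm and top 55 mm above the table, end strips to 58 mm. Slides along the case's +y with about 1.5 N of friction and stays where left. 0 = closed over the slot, 0.165 m = fully open (a stop). Starts at 0 to 0.03; counts as open from 0.135.
- cover_handle (a point): Top centre of the cover's handle: an upright wooden bar 50 mm long along the case's x, 14 mm thick along the case's y, rising 36 mm from the cover's top, so that this point is 91 mm above the table. It moves with the cover.
- holder: Label holder: flat upright wooden panel, 8 mm thick (its x), 60 mm wide (its y), 100 mm tall (its z, up), about 60 g, both faces alike. A paper card and a brass strip on each face (drawn 1 mm proud, not solid) reach from 36 to 73 mm above the foot. Origin: centre of its foot (underside).
- rack: Drying block, wood, fixed, 70 (x) by 100 (y) by 36 mm high, with a slot 11 mm wide (x), 70 mm long (y), 30 mm deep in which the holder stands upright at the start, foot 6 mm above the table, axes parallel to the block's. Origin: centre of its underside on the table.
- chair: Bystander: loose miniature wooden chair, 44 by 44 by 90 mm. Origin between its feet on the table.
- glue: Bystander: loose white glue jar, 56 mm across, 100 mm tall. Origin at its underside.
- mallet: Bystander: loose carver's mallet lying on its side, about 205 mm long along its x (handle to -100 mm, head 48 mm thick and 85 mm long along y, at +80 mm). Origin on the table.
Not all that is in view belongs to the job. There is more than one size of the holder; the one meant has the size given above.

How it is judged:
On the way, in this order (a step that is already met when the one before it is completed fails the run):
1. the cover is slid open, clear of the slot (value of joint cover above 0.135 m), for 0.2 s.
2. the holder's foot is in the slot behind the lip, at least 8 mm below the lip's top (x of holder in the frame of slot between -0.005 and 0.005 m and y of holder in the frame of slot between -0.02 and 0.02 m and angle between holder's own z axis and vertical below 0.15 rad and angle between the x axis of holder and the x axis of case, either way round below 0.15 rad and z of holder in the frame of slot below 0.008 m), for 0.1 s.
At the end, for the whole second after the job is handed in: Holder upright (0.15 rad) in the slot behind the lip, within 20 mm of its middle, foot within 3 mm of the bottom, clip pressed 4.5 mm or more, fingers still on the holder, holder pressing on the case with over 3 N, at rest; cover open 135 mm or more (x of holder in the frame of slot between -0.005 and 0.005 m and y of holder in the frame of slot between -0.02 and 0.02 m and angle between holder's own z axis and vertical below 0.15 rad and angle between the x axis of holder and the x axis of case, either way round below 0.15 rad and z of holder in the frame of slot below 0.003 m and value of joint clip above 0.0045 m and contact force between the fingers and holder above 1 N and contact force between holder and case above 3 N and value of joint cover above 0.135 m and linear speed of holder below 0.02 m/s); the arm keeps its last pose, push and grip.
It fails at once if the chair is moved more than 30 mm (distance of chair from where it was at the start of the episode above 0.03 m).
It fails at once if the glue jar is moved more than 30 mm (distance of glue from where it was at the start of the episode above 0.03 m).
It fails at once if the mallet is moved more than 30 mm (distance of mallet from where it was at the start of the episode above 0.03 m).
It also fails if it takes over 54 s, if anything falls off the work surface, if the arm or the gripper's body presses on something with over 40 N, if the wrist force passes 120 N, or if a joint passes its speed limit or range.

## Working session

There is one attempt and no reset: what is moved stays moved. The work goes in short steps, Python scripts to look and compute and a tool call to move; the robot and the scene stay as the last step left them, time stands still between calls to the robot, and variables do not carry over. Pictures are saved under pics/ and viewed, about 8 in all and at most 12, crops included, and the job is handed in when it is done.

Besides the shell and the picture viewer there is one more tool, called after "Call:" as a command line: name --pt "numbers of a row" for each row, then --argument value for the rest. arm_command: Moves the arm, as the interface text tells. Its arguments: {"type":"object","properties":{"motion":{"type":"array"},"newtons":{"type":"number"}},"required":["motion"]}

```bash
mkdir -p pics; ls
cat > h.py <<'E'
import numpy as np, cv2
from cell import arm, get_image, search_frame, pinpoint
from scipy.spatial.transform import Rotation as R
np.set_printoptions(precision=4,suppress=True)
def cloud(im):
    z=im["range_z"];K=im["K"];v,u=np.mgrid[:z.shape[0],:z.shape[1]]
    p=np.stack([(u-K[0,2])/K[0,0]*z,(v-K[1,2])/K[1,1]*z,z],-1)
    w=p@np.array(im["rotation"]).T+np.array(im["origin"]);w[z<=0]=np.nan
    return w
def st():
    s=arm.observe();print(s["clock"],np.array(s["position"]),np.array(s["ee_rot"]),np.array(s["force"]),s["width"],np.array(s["joints"]));return s
E
python3 - <<'E'
from h import *
s=st();print(R.from_rotvec(s["ee_rot"]).as_matrix())
a=get_image("top");cv2.imwrite("pics/top.png",a["frame"][...,::-1]);np.savez("top.npz",w=cloud(a),f=a["frame"])
print(a["origin"],a["rotation"],a["K"])
for t in ["lip","slot","cover_handle","holder","rack","case","chair","glue","mallet"]:
    for d in pinpoint("top",t)[:3]: print("top",t,d["p"],np.array(d["point"]))
b=get_image("side");cv2.imwrite("pics/side.png",b["frame"][...,::-1]);np.savez("side.npz",w=cloud(b),f=b["frame"])
for t in ["lip","slot","cover_handle","holder","rack"]:
    for d in pinpoint("side",t)[:3]: print("side",t,d["p"],np.array(d["point"]))
E
```

```text
pics
0.0 [ 0.1629 -0.6032  0.4039] [ 1.0137  1.3239 -1.0122] [ 0.2642 -0.0598  0.1897] 1.0012566252306982 [ 1.2044  0.4352  0.025   1.5741 -0.0116  1.134  -0.0751]
[[-0.0006  0.9654  0.2607]
 [ 0.0015  0.2607 -0.9654]
 [-1.     -0.0001 -0.0016]]Traceback (most recent call last):
  File "<stdin>", line 3, in <module>
  File "h.py", line 8, in cloud
    w=p@np.array(im["rotation"]).T+np.array(im["origin"]);w[z<=0]=np.nan
      ~~~~~~~~~~~~~~~~~~~~~~~~~~~~^~~~~~~~~~~~~~~~~~~~~~~
ValueError: operands could not be broadcast together with shapes (400,640) (3,)
```

```bash
sed -i 's/w=p@np.array(im\["rotation"\]).T/w=p@R.from_rotvec(im["rotation"]).as_matrix().T/' h.py
python3 - <<'E'
from h import *
a=get_image("top");cv2.imwrite("pics/top.png",a["frame"][...,::-1]);np.savez("top.npz",w=cloud(a),f=a["frame"])
print(a["origin"],a["rotation"],a["K"])
for t in ["lip","slot","cover_handle","holder","rack","case","chair","glue","mallet"]:
    for d in pinpoint("top",t)[:3]: print("top",t,d["p"],np.array(d["point"]))
b=get_image("side");cv2.imwrite("pics/side.png",b["frame"][...,::-1]);np.savez("side.npz",w=cloud(b),f=b["frame"])
for t in ["lip","slot","cover_handle","holder","rack"]:
    for d in pinpoint("side",t)[:3]: print("side",t,d["p"],np.array(d["point"]))
E
```

```text
[ 0.3689 -0.0873  1.1765] [-2.0882  2.1396 -0.1896] [[369.7116   0.     316.0924]
 [  0.     369.7116 200.9407]
 [  0.       0.       1.    ]]
top lip 0.89 [ 0.5302 -0.2     0.0249]
top slot 0.7 [ 0.5218 -0.1951  0.0144]
top cover_handle 0.97 [ 0.4786 -0.1642  0.0914]
top holder 0.57 [ 0.6159  0.306  -0.0021]
top holder 0.55 [0.3877 0.2967 0.001 ]
top holder 0.5 [0.4855 0.3141 0.0017]
top rack 0.63 [ 0.4874  0.3141 -0.0007]
top case 0.73 [ 0.4992 -0.1059  0.0006]
top chair 0.62 [ 0.7519 -0.1319 -0.0042]
top chair 0.35 [ 0.531  -0.1988  0.0278]
top glue 0.85 [ 0.708   0.2567 -0.0016]
top mallet 0.68 [ 0.5286 -0.483  -0.0072]
top mallet 0.5 [ 0.7117  0.259  -0.0018]
side slot 0.93 [ 0.5209 -0.1993  0.0137]
side cover_handle 0.87 [ 0.4791 -0.1659  0.0923]
side holder 0.92 [0.384  0.2968 0.0038]
side holder 0.92 [ 0.6114  0.3037 -0.0024]
side holder 0.69 [0.4844 0.3158 0.0074]
side rack 0.94 [0.4858 0.3153 0.0011]
```

View pics/top.png

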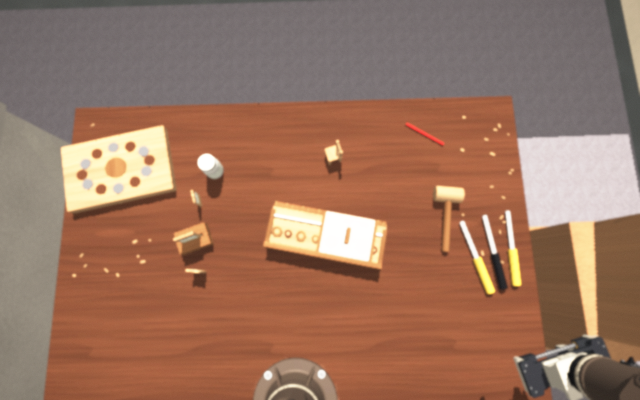

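View pics/side.png

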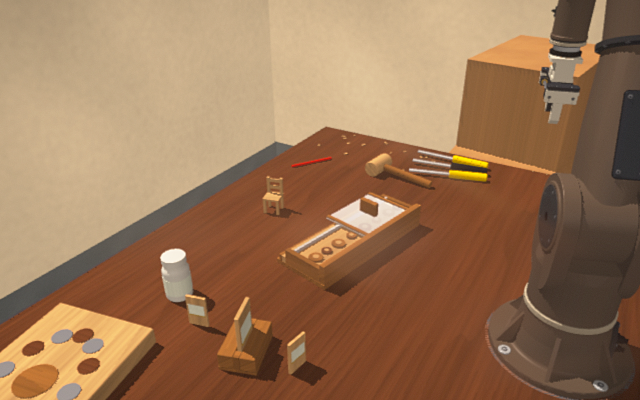

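Run:
```python
from h import *
f=np.load("side.npz")["f"];cv2.imwrite("pics/crop.png",cv2.resize(f[280:390,170:330],None,fx=5,fy=5,interpolation=cv2.INTER_CUBIC)[...,::-1])
def rect(n,name,c,r,z0,z1):
    w=np.load(n+".npz")["w"].reshape(-1,3)
    m=(np.hypot(w[:,0]-c[0],w[:,1]-c[1])<r)&(w[:,2]>z0)&(w[:,2]<z1);p=w[m]
    if len(p)<4: print(n,name,len(p));return
    q=p[:,:2].astype(np.float32)*1000
    print(n,name,len(p),cv2.minAreaRect(q),"zmax",np.percentile(p[:,2],[2,50,98]),p[:,2].max())
for n in("top","side"):
    rect(n,"case",(.49,-.11),.23,.018,.07)
    rect(n,"caserim",(.49,-.11),.23,.056,.07)
    rect(n,"cover50",(.49,-.11),.23,.047,.0535)
    rect(n,"handle",(.48,-.165),.05,.07,.12)
    rect(n,"rack",(.486,.315),.08,.02,.043)
    rect(n,"holder",(.486,.315),.06,.05,.2)
    rect(n,"h_a",(.384,.297),.05,.015,.2)
    rect(n,"h_b",(.614,.305),.05,.015,.2)
    rect(n,"table",(.6,0),.05,-.1,.1)
```

```text
top case 5313 ((488.92523193359375, -102.730712890625), (360.214599609375, 147.8087158203125), 77.78624725341797) zmax [0.0267 0.0524 0.0618] 0.06675646114586176
top caserim 1401 ((485.79376220703125, -101.32061767578125), (357.92901611328125, 140.98834228515625), 77.80500793457031) zmax [0.0561 0.0583 0.0633] 0.06675646114586176
top cover50 961 ((485.8025817871094, -102.07759094238281), (360.0312194824219, 141.4166259765625), 77.797607421875) zmax [0.0472 0.0513 0.0535] 0.053499764702748864
top handle 87 ((478.30340576171875, -165.45706176757812), (13.74246883392334, 49.225425720214844), 77.12866973876953) zmax [0.0735 0.0903 0.0949] 0.0954841793482668
top rack 613 ((486.23626708984375, 312.8336486816406), (70.91338348388672, 100.29571533203125), 19.38420295715332) zmax [0.0225 0.036  0.0408] 0.042706760824099854
top holder 151 ((485.4976501464844, 313.29534912109375), (9.415807723999023, 58.779449462890625), 19.457740783691406) zmax [0.0507 0.0935 0.1094] 0.11012292911858412
top h_a 44 ((385.8294372558594, 294.8485107421875), (40.98930740356445, 6.22373104095459), 80.64420318603516
[... 1158 characters left out ...]
) zmax [0.0213 0.0354 0.0386] 0.04279314224383868
side holder 519 ((484.6288757324219, 316.6533203125), (9.175718307495117, 63.266197204589844), 18.761476516723633) zmax [0.0517 0.0844 0.1071] 0.10850012380273055
side h_a 460 ((385.20074462890625, 299.1681823730469), (42.128055572509766, 9.208765029907227), 82.07344818115234) zmax [0.0161 0.0466 0.0698] 0.07120401215196004
side h_b 463 ((610.86328125, 306.750244140625), (42.79559326171875, 10.652143478393555), 17.573392868041992) zmax [0.0163 0.0456 0.0696] 0.07114965186246747
side table 358 ((600.9566650390625, -0.5757293701171875), (95.63987731933594, 95.04774475097656), 37.92130661010742) zmax [-0.0031 -0.      0.0425] 0.04402186068114444
```

View pics/crop.png

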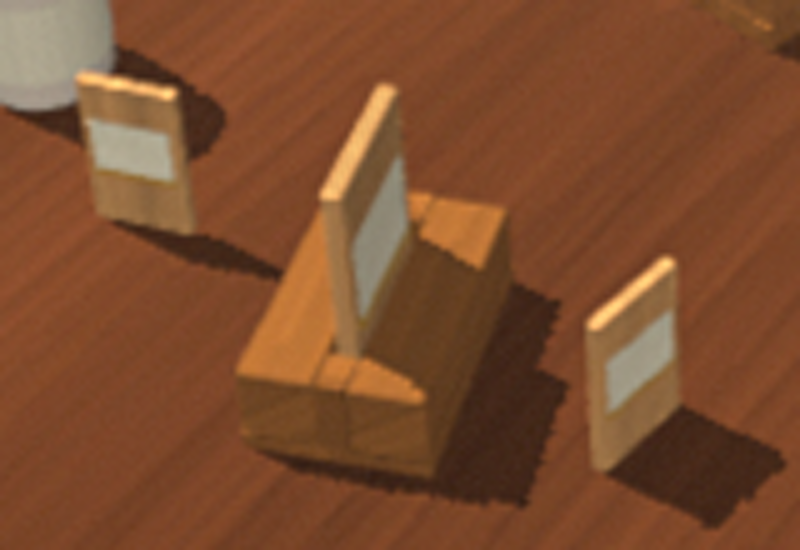

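```bash
cat >> h.py <<'E'
YC=-12.2; C=np.array([.4987,-.1048]); cy=np.radians(YC)
CX=np.array([np.cos(cy),np.sin(cy)]);CY=np.array([-np.sin(cy),np.cos(cy)])
def cw(x,y): return C+CX*x+CY*y          # case -> world (m)
def wc(p): d=np.array(p)[:2]-C; return np.array([d@CX,d@CY])
def down(yaw):
    c,s=np.cos(np.radians(yaw)),np.sin(np.radians(yaw))
    return R.from_matrix(np.array([[0,0,-1],[-s,c,0],[c,s,0]]).T)
def plan(pos,yaw,n=None,start=None):     # rows towards TCP pose, from the measured pose
    s=arm.observe(); p0,r0=start or (np.array(s["position"]),R.from_rotvec(s["ee_rot"]))
    r1=down(yaw); d=np.array(pos)-p0; rv=(r0.inv()*r1).as_rotvec()
    n=n or int(max(np.ceil(np.linalg.norm(d)/.06),np.ceil(np.degrees(np.linalg.norm(rv))/10.4),1))
    print(n,"rows; world d",d)
    for i in range(n):
        rr=r0*R.from_rotvec(rv*i/n)
        print(np.round(rr.inv().apply(d/n)*1000,1).tolist(),np.round(np.degrees(rv/n),1).tolist())
    return np.array(pos),r1
E
python3 - <<'E'
from h import *
print(wc([.4783,-.1654]))
a=cw(-.007,-.105); q=plan([*a,.32],YC); plan([*a,.246],YC,start=q)
E
```

```text
[-0.0071 -0.0635]
9 rows; world d [ 0.3068  0.3975 -0.0848]
[9.4, 44.4, -33.8] [-7.0, 0.0, 0.0]
[9.4, 48.2, -28.1] [-7.0, 0.0, 0.0]
[9.4, 51.2, -22.1] [-7.0, 0.0, 0.0]
[9.4, 53.5, -15.7] [-7.0, 0.0, 0.0]
[9.4, 55.0, -9.1] [-7.0, 0.0, 0.0]
[9.4, 55.7, -2.3] [-7.0, 0.0, 0.0]
[9.4, 55.6, 4.4] [-7.0, 0.0, 0.0]
[9.4, 54.7, 11.1] [-7.0, 0.0, 0.0]
[9.4, 52.9, 17.7] [-7.0, 0.0, 0.0]
2 rows; world d [ 0.     0.    -0.074]
[37.0, 0.0, 0.0] [0.0, 0.0, 0.0]
[37.0, 0.0, 0.0] [0.0, 0.0, 0.0]
```

Call:
arm_command --pt "0 9 44 -34 -7 0 0" --pt "0 9 48 -28 -7 0 0" --pt "0 9 51 -22 -7 0 0" --pt "0 9 53 -16 -7 0 0" --pt "0 9 55 -9 -7 0 0" --newtons 20

```text
clock: 1.48
position: [0.3326, -0.3813, 0.3598]
ee_rot: [0.541, 1.501, -0.542]
force: [0.2, -0.6, -0.0]
width: 0.504
```

Call:
arm_command --pt "0 9 56 -2 -7 0 0" --pt "0 9 56 4 -7 0 0" --pt "0 9 55 11 -7 0 0" --pt "0 9 53 18 -7 0 0" --pt "0 0 0 0 0 0 0"

```text
clock: 2.1
position: [0.4703, -0.2004, 0.3235]
ee_rot: [0.158, 1.564, -0.154]
force: [0.6, -0.6, -0.0]
width: 0.013
```

Run:
```python
from h import *
st(); a=cw(-.007,-.105); plan([*a,.246],YC)
```

```text
2.1 [ 0.4703 -0.2004  0.3235] [ 0.1579  1.5641 -0.1542] [ 0.5739 -0.623  -0.033 ] 0.01292165498130956 [ 0.6022  0.3736 -0.3905  1.9235  0.1784  0.8775 -0.0773]
2 rows; world d [-0.0006 -0.0055 -0.0775]
[38.8, -2.9, 0.2] [0.4, 0.0, -0.1]
[38.8, -2.8, 0.2] [0.4, 0.0, -0.1]
```

Call:
arm_command --pt "0 39 -3 0 0 0 0" --pt "0 39 -3 0 1 0 0" --pt "0 0 14 0 0 0 0" --pt "0 0 15 0 0 0 0" --pt "0 0 15 0 0 0 0"

```text
clock: 2.72
position: [0.4771, -0.1665, 0.2472]
ee_rot: [0.176, 1.562, -0.177]
force: [-0.5, -1.7, 0.8]
width: 0.007
```

Call:
arm_command --pt "0 0 20 0 0 0 0" --pt "0 0 20 0 0 0 0" --pt "0 0 20 0 0 0 0" --pt "0 0 20 0 0 0 0" --pt "0 0 16 0 0 0 0"

```text
clock: 3.35
position: [0.4983, -0.0725, 0.2468]
ee_rot: [0.176, 1.562, -0.176]
force: [-0.6, -1.7, 2.0]
width: 0.007
```

Run:
```python
from h import *
s=st(); print(wc(s["position"]))
```

```text
3.35 [ 0.4983 -0.0725  0.2468] [ 0.1755  1.5623 -0.1759] [-0.636  -1.7118  1.9952] 0.007200991426041101 [ 0.3084  0.4683 -0.3559  2.0166  0.2484  0.6961 -0.4277]
[-0.0072  0.0315]
```

Call:
arm_command --pt "0 0 10 0 0 0 0" --pt "0 0 8 0 0 0 0" --pt "0 0 5 0 0 0 0" --pt "0 0 0 0 0 0 0"

```text
clock: 3.85
position: [0.5033, -0.0514, 0.2457]
ee_rot: [0.177, 1.563, -0.176]
force: [-0.1, -0.5, 0.0]
width: 0.003
```

Run:
```python
from h import *
s=st(); print(wc(s["position"]))
for c in("top","side"):
    a=get_image(c)
    for d in pinpoint(c,"cover_handle")[:2]: print(c,d["p"],np.array(d["point"]),wc(d["point"]))
```

```text
3.85 [ 0.5033 -0.0514  0.2457] [ 0.1767  1.5632 -0.1762] [-0.1101 -0.4579  0.0407] 0.0029176400053932813 [ 0.2659  0.4733 -0.3561  2.0113  0.2495  0.6977 -0.4714]
[-0.0068  0.0532]
side 0.76 [ 0.5079 -0.0361  0.0889] [-0.0055  0.0691]
```

Call:
arm_command --pt "0 0 4 0 0 0 0" --pt "0 0 3 0 0 0 0" --pt "0 0 0 0 0 0 0" --pt "0 0 -10 0 0 0 0" --pt "91.8 -50 -10 0 0 0 0"

```text
clock: 4.68
position: [0.4988, -0.0652, 0.2936]
ee_rot: [0.177, 1.57, -0.177]
force: [0.4, 0.4, -0.3]
width: 0.071
```

Call:
arm_command --pt "91.8 -55 0 0 0 0 0" --pt "91.8 0 0 0 0 0 0"

```text
clock: 4.92
position: [0.5014, -0.0649, 0.3547]
ee_rot: [0.177, 1.556, -0.177]
force: [-0.1, -0.2, 0.1]
width: 0.28
```

Run:
```python
from h import *
s=st(); print(wc(s["position"]))
for c in("top","side"):
    a=get_image(c)
    for d in pinpoint(c,"cover_handle")[:2]: print(c,d["p"],np.array(d["point"]),wc(d["point"]))
plan([.4855,.315,.35],19.4)
```

```text
4.925 [ 0.5014 -0.0649  0.3547] [ 0.1773  1.5558 -0.1773] [-0.0668 -0.2069  0.1079] 0.28023657963112186 [ 0.3443  0.3265 -0.4061  1.9022  0.1595  0.9362 -0.3627]
[-0.0058  0.0396]
side 0.77 [ 0.5069 -0.0255  0.0936] [-0.0087  0.0792]
7 rows; world d [-0.0141  0.3797  0.0004]
[-0.1, 52.4, -14.1] [-4.6, -0.0, -0.0]
[-0.1, 53.4, -9.8] [-4.6, -0.0, -0.0]
[-0.1, 54.0, -5.5] [-4.6, -0.0, -0.0]
[-0.1, 54.3, -1.1] [-4.6, -0.0, -0.0]
[-0.1, 54.2, 3.2] [-4.6, -0.0, -0.0]
[-0.1, 53.7, 7.6] [-4.6, -0.0, -0.0]
[-0.1, 53.0, 11.9] [-4.6, -0.0, -0.0]
```

Call:
arm_command --pt "91.8 0 52 -14 -4.6 0 0" --pt "91.8 0 53 -10 -4.6 0 0" --pt "91.8 0 54 -6 -4.6 0 0" --pt "91.8 0 54 -1 -4.6 0 0" --pt "91.8 0 54 3 -4.6 0 0"

```text
clock: 5.75
position: [0.4888, 0.207, 0.3492]
ee_rot: [-0.141, 1.569, 0.14]
force: [-0.2, -0.1, 0.5]
width: 0.979
```

Call:
arm_command --pt "91.8 0 54 8 -4.6 0 0" --pt "91.8 0 53 12 -4.6 0 0" --pt "91.8 0 0 0 0 0 0" --pt "91.8 0 0 0 0 0 0"

```text
clock: 6.25
position: [0.4857, 0.314, 0.3492]
ee_rot: [-0.266, 1.557, 0.263]
force: [0.7, -0.2, 0.7]
width: 1.002
```

Run:
```python
from h import *
s=st()
a=get_image("wrist"); cv2.imwrite("pics/w1.png",a["frame"][...,::-1])
for d in pinpoint("wrist","holder")[:3]: print(d)
for d in pinpoint("wrist","rack")[:3]: print(d)
K=a["K"];z=a["range_z"];v,u=np.mgrid[:400,:640];x=(u-K[0,2])/K[0,0];y=(v-K[1,2])/K[1,1];th=np.hypot(x,y);k=np.tan(th)/np.maximum(th,1e-9)
p=np.stack([x*k*z,y*k*z,z],-1);T=np.array(a["tool_from_camera"]);t=p@T[:3,:3].T+T[:3,3]
w=R.from_rotvec(s["ee_rot"]).apply(t.reshape(-1,3))+s["position"];ok=(z>0).ravel()&(th.ravel()<1.4)
for n,z0,z1,r in(("holdertop",.098,.112,.06),("rack",.03,.042,.07)):
    m=ok&(w[:,2]>z0)&(w[:,2]<z1)&(np.hypot(w[:,0]-.486,w[:,1]-.315)<r);q=w[m]
    print(n,len(q),cv2.minAreaRect(q[:,:2].astype(np.float32)*1000) if len(q)>3 else 0, np.median(q[:,2]))
plan([.4855,.315,.237],19.4)
```

```text
6.25 [0.4857 0.314  0.3492] [-0.2657  1.5571  0.2633] [ 0.7071 -0.2077  0.7494] 1.0023040353735606 [-0.2413  0.4856 -0.6018  1.7209  0.312   1.0353 -0.6141]
{'point': [0.3856, 0.2941, 0.0003], 'p': 0.71}
{'point': [0.4903, 0.3142, 0.0101], 'p': 0.65}
{'point': [0.6115, 0.306, -0.0018], 'p': 0.6}
{'point': [0.4845, 0.315, -0.0005], 'p': 0.94}
holdertop 770 ((485.2164001464844, 314.16864013671875), (7.093295097351074, 60.31968307495117), 19.45414924621582) 0.10617945655103933
rack 6074 ((485.6271667480469, 313.1722412109375), (69.98577117919922, 99.35360717773438), 19.119834899902344) 0.03625449952796711
2 rows; world d [-0.0008  0.002  -0.1131]
[56.5, 1.2, 0.0] [-0.1, -0.0, 0.0]
[56.5, 1.1, -0.0] [-0.1, -0.0, 0.0]
```

View pics/w1.png

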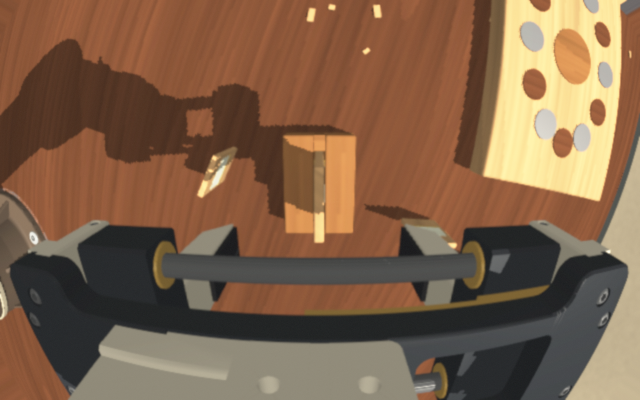

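Call:
arm_command --pt "91.8 50 0 -1 0 0 0" --pt "91.8 40 0 0 0 0 0" --pt "91.8 22 0 0 0 0 0" --pt "0 0 0 0 0 0 0" --pt "0 0 0 0 0 0 0" --newtons 40

```text
clock: 7.02
position: [0.4855, 0.314, 0.2398]
ee_rot: [-0.263, 1.553, 0.264]
force: [0.3, -0.4, 0.6]
width: 0.83
```

Call:
arm_command --pt "0 0 0 0 0 0 0" --pt "0 0 0 0 0 0 0" --pt "0 0 0 0 0 0 0" --pt "0 0 0 0 0 0 0" --pt "0 0 0 0 0 0 0"

```text
clock: 7.65
position: [0.4849, 0.3143, 0.2387]
ee_rot: [-0.264, 1.555, 0.264]
force: [0.4, 0.3, -0.3]
width: 0.289
```

Run:
```python
from h import *
s=st()
```

```text
7.65 [0.4849 0.3143 0.2387] [-0.2645  1.5545  0.2645] [ 0.3874  0.2553 -0.3418] 0.2892227390371237 [-0.2912  0.6107 -0.5404  1.8293  0.4168  0.8164 -0.7054]
```

Call:
arm_command --pt "0 0 0 0 0 0 0" --pt "0 0 0 0 0 0 0" --pt "0 0 0 0 0 0 0" --pt "0 0 0 0 0 0 0" --newtons 50

```text
clock: 8.15
position: [0.4849, 0.3143, 0.2387]
ee_rot: [-0.265, 1.555, 0.265]
force: [-0.6, -0.2, -0.9]
width: 0.084
```

Run:
```python
from h import *
s=st()
```

```text
8.15 [0.4849 0.3143 0.2387] [-0.2646  1.5546  0.2646] [-0.6315 -0.1744 -0.9473] 0.08372968240256662 [-0.2912  0.6107 -0.5404  1.8293  0.4168  0.8164 -0.7053]
```

Call:
arm_command --pt "0 -10 0 0 0 0 0" --pt "0 -20 0 0 0 0 0" --pt "0 -30 0 0 0 0 0" --pt "0 -40 0 0 0 0 0" --pt "0 -10 0 0 0 0 0"

```text
clock: 8.78
position: [0.4852, 0.3149, 0.3519]
ee_rot: [-0.263, 1.551, 0.266]
force: [0.2, 0.0, -1.3]
width: 0.082
```

Run:
```python
from h import *
s=st()
for d in search_frame("side","holder")[:0]: pass
a=get_image("side"); w=cloud(a); f=a["frame"]
for d in pinpoint("side","holder")[:3]: print(d)
t=cw(.0405,-.085);print("slot",t)
plan([*t,.345],YC)
```

```text
8.775 [0.4852 0.3149 0.3519] [-0.2628  1.5505  0.266 ] [ 0.1895  0.0017 -1.3281] 0.08236656489363307 [-0.2392  0.4815 -0.6063  1.7208  0.3132  1.0328 -0.6164]
{'point': [0.4872, 0.3178, 0.1142], 'p': 0.75}
{'point': [0.6099, 0.3036, -0.0005], 'p': 0.74}
{'point': [0.3845, 0.2955, 0.0048], 'p': 0.7}
slot [ 0.5203 -0.1964]
9 rows; world d [ 0.0354 -0.5105 -0.0037]
[0.4, -54.8, -15.0] [3.5, 0.0, 0.0]
[0.4, -55.7, -11.7] [3.5, 0.0, 0.0]
[0.4, -56.3, -8.2] [3.5, 0.0, 0.0]
[0.4, -56.7, -4.8] [3.5, 0.0, 0.0]
[0.4, -56.8, -1.3] [3.5, 0.0, 0.0]
[0.4, -56.8, 2.2] [3.5, 0.0, 0.0]
[0.4, -56.6, 5.6] [3.5, 0.0, 0.0]
[0.4, -56.1, 9.1] [3.5, 0.0, 0.0]
[0.4, -55.5, 12.5] [3.5, 0.0, 0.0]
```

Call:
arm_command --pt "0 0 -55 -15 3.5 0 0" --pt "0 0 -56 -12 3.5 0 0" --pt "0 0 -56 -8 3.5 0 0" --pt "0 0 -57 -5 3.5 0 0" --pt "0 0 -57 -1 3.5 0 0"

```text
clock: 9.55
position: [0.5043, 0.0277, 0.3474]
ee_rot: [-0.023, 1.573, 0.023]
force: [1.6, 0.0, -0.7]
width: 0.084
```

Call:
arm_command --pt "0 0 -57 2 3.5 0 0" --pt "0 0 -57 6 3.5 0 0" --pt "0 0 -56 9 3.5 0 0" --pt "0 0 -55 12 3.5 0 0" --pt "0 0 0 0 0 0 0"

```text
clock: 10.18
position: [0.5192, -0.2024, 0.3467]
ee_rot: [0.173, 1.567, -0.176]
force: [-0.1, 0.4, -0.9]
width: 0.083
```

Run:
```python
from h import *
s=st(); print(wc(s["position"]))
for c in("top","side","wrist"):
    a=get_image(c); cv2.imwrite(f"pics/{c}2.png",a["frame"][...,::-1])
    if c!="wrist": np.savez(c+"2.npz",w=cloud(a),f=a["frame"])
    for t in("slot","lip","cover_handle","holder"):
        for d in pinpoint(c,t)[:1]: print(c,t,d["p"],np.array(d["point"]),wc(d["point"]))
    if c=="wrist":
        K=a["K"];z=a["range_z"];v,u=np.mgrid[:400,:640];x=(u-K[0,2])/K[0,0];y=(v-K[1,2])/K[1,1];th=np.hypot(x,y);k=np.tan(th)/np.maximum(th,1e-9)
        p=np.stack([x*k*z,y*k*z,z],-1);T=np.array(a["tool_from_camera"]);t=p@T[:3,:3].T+T[:3,3]
        w=R.from_rotvec(s["ee_rot"]).apply(t.reshape(-1,3))+s["position"]; w[z.ravel()<=0]=np.nan
        np.savez("wrist2.npz",w=w.reshape(400,640,3),t=t,f=a["frame"])
# section of the case across x, by height
for n in("top2","side2","wrist2"):
    w=np.load(n+".npz")["w"].reshape(-1,3);d=w[:,:2]-C;X=d@CX*1000;Y=d@CY*1000;Z=w[:,2]*1000
    print(n)
    for y0,y1 in((-175,-130),(-125,-105),(-105,-65),(-65,-45),(-40,-20)):
        m=(Y>y0)&(Y<y1)&(Z<80)
        print(y0,y1,[(b,*np.round(np.percentile(Z[m&(X>=b)&(X<b+3)],[10,50,90])).astype(int)) for b in range(25,72,3) if (m&(X>=b)&(X<b+3)).sum()>2])
```

```text
10.175 [ 0.5192 -0.2024  0.3467] [ 0.1726  1.5669 -0.1755] [-0.1003  0.4475 -0.8923] 0.08278437255008997 [ 0.5475  0.4132 -0.3681  1.7891  0.1782  0.9746 -0.1148]
[ 0.0407 -0.0911]
top slot 0.92 [ 0.5209 -0.1968  0.012 ] [ 0.0411 -0.0852]
top lip 0.77 [ 0.5334 -0.2008  0.0269] [ 0.0542 -0.0865]
top cover_handle 0.91 [ 0.5124 -0.0253  0.0911] [-0.0034  0.0806]
top holder 0.48 [ 0.3869  0.299  -0.0005] [-0.1946  0.3711]
side slot 0.62 [ 0.5217 -0.2019  0.0124] [ 0.043 -0.09 ]
side lip 0.92 [ 0.5289 -0.1999  0.0302] [ 0.0496 -0.0866]
side cover_handle 0.57 [ 0.5058 -0.0255  0.0931] [-0.0098  0.079 ]
side holder 0.85 [0.3857 0.2957 0.0045] [-0.1951  0.3676]
wrist slot 0.7 [ 0.5184 -0.1964  0.0073] [ 0.0386 -0.0854]
wrist lip 0.57 [ 0.5335 -0.1995  0.0275] [ 0.054  -0.0852]
wrist holder 0.71 [ 0.5232 -0.1956  0.1199] [ 0.0431 -0.0836]
top2
-175 -130 []
-125 -105 []
-105 -65 []
-65 -45 [(25, np.int64(38), np.int64(42), np.int64(44)), (28, np.int64(39), np.int64(43), np.int64(45)), (31, np.int64(41), np.int64(42), np.int64(44)), (34, np.int64(37), np.int64(38), np.int64(42)), (40, np.int64(
[... 4664 characters left out ...]
), np.int64(40), np.int64(41)), (31, np.int64(39), np.int64(40), np.int64(41)), (34, np.int64(26), np.int64(33), np.int64(41)), (37, np.int64(25), np.int64(26), np.int64(27)), (40, np.int64(25), np.int64(26), np.int64(27)), (43, np.int64(25), np.int64(26), np.int64(27)), (46, np.int64(25), np.int64(26), np.int64(27)), (49, np.int64(25), np.int64(26), np.int64(27)), (52, np.int64(25), np.int64(26), np.int64(27)), (55, np.int64(25), np.int64(26), np.int64(27)), (58, np.int64(9), np.int64(10), np.int64(11)), (61, np.int64(9), np.int64(10), np.int64(11)), (64, np.int64(-2), np.int64(9), np.int64(11)), (67, np.int64(-3), np.int64(-2), np.int64(-1)), (70, np.int64(-3), np.int64(-2), np.int64(-1))]
```

Run:
```python
from h import *
a=cv2.imread("pics/side2.png")[150:310,250:450];b=cv2.imread("pics/wrist2.png")
cv2.imwrite("pics/c2.png",np.vstack([cv2.resize(a,(400,320))[:, :],])); 
cv2.imwrite("pics/c2.png",np.hstack([cv2.resize(a,(375,300)),cv2.resize(b[:,80:600],(390,300))]))
```

```text
(no output)
```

View pics/c2.png

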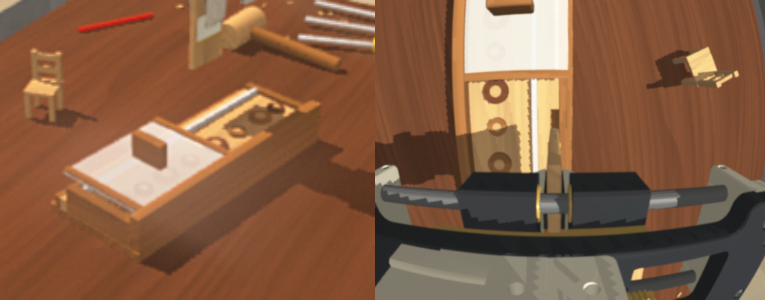

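Run:
```python
from h import *
d0=np.load("wrist2.npz");w=d0["w"].reshape(-1,3);t=d0["t"]
d=w[:,:2]-C;X=d@CX*1000;Y=d@CY*1000;Z=w[:,2]*1000
def edge(n,sel,f,ys):
    P=[]
    for y in ys:
        m=sel&(abs(Y-y)<2)
        if m.sum()>3: P.append((y,f(X[m])))
    P=np.array(P)
    if len(P)<4: print(n,len(P));return
    k=np.polyfit(P[:,0],P[:,1],1);r=P[:,1]-np.polyval(k,P[:,0]);g=abs(r)<1.5*max(r.std(),.3);k=np.polyfit(P[g,0],P[g,1],1)
    print(n,len(P),"x at -85: %.1f slope deg %.2f"%(np.polyval(k,-85),np.degrees(np.arctan(k[0]))),"rms %.2f"%r.std(), "y range",P[:,0].min(),P[:,0].max())
hi=lambda a:np.percentile(a,99);lo=lambda a:np.percentile(a,1)
S=(Z>37)&(Z<44)&(X>20)&(X<40);L=(Z>23)&(Z<29)&(X>41)&(X<62);F=(Z>7)&(Z<13)&(X>56)&(X<70)
al=np.arange(-170,-20,3)
edge("shelf edge 35",S,hi,al);edge("lip out 56",L,hi,al)
edge("lip in 46",L,lo,np.arange(-122,-48,3));edge("case edge 65",F,hi,al)
V=(Z>7)&(Z<13)&(X>33)&(X<48);edge("slot floor 46",V,hi,np.arange(-122,-48,3));edge("slot floor lo35",V,lo,np.arange(-122,-48,3))
m=V;print("slot floor y", np.percentile(Y[m],[1,99]))
# holder: points between z .1 and .2 close to tool axis
m=(Z>105)&(Z<200)&(abs(X-41)<12)&(abs(Y+91)<45)
print("holder pts",m.sum());
for z in range(105,200,10):
    q=m&(Z>=z)&(Z<z+10)
    if q.sum()>5: print(z,q.sum(),np.percentile(X[q],[2,50,98]),np.percentile(Y[q],[2,98]))
```

```text
shelf edge 35 37 x at -85: 33.0 slope deg 3.04 rms 1.05 y range -131.0 -23.0
lip out 56 39 x at -85: 56.1 slope deg 0.39 rms 0.33 y range -137.0 -23.0
lip in 46 25 x at -85: 47.7 slope deg -3.61 rms 1.30 y range -122.0 -50.0
case edge 65 41 x at -85: 64.6 slope deg 0.30 rms 0.35 y range -143.0 -23.0
slot floor 46 10 x at -85: 46.1 slope deg 0.29 rms 0.01 y range -83.0 -56.0
slot floor lo35 10 x at -85: 35.7 slope deg 0.63 rms 0.01 y range -83.0 -56.0
slot floor y [-82.2698 -56.1054]
holder pts 1047
115 35 [37.1359 40.583  44.6564] [-63.0617 -61.2183]
125 26 [37.3166 41.2496 44.4765] [-62.219  -61.1919]
135 48 [37.4757 40.651  44.3869] [-62.672  -61.3015]
145 71 [36.5756 41.2756 45.9067] [-69.3644 -61.4023]
155 61 [37.3926 41.2847 45.0808] [-67.6366 -61.2296]
165 138 [30.2824 41.2934 51.7384] [-82.6182 -61.17  ]
175 265 [30.1485 40.8322 51.5341] [-82.4224 -61.2718]
185 263 [31.9843 41.3173 49.7034] [-82.6503 -61.2324]
195 140 [32.9173 41.3267 48.9973] [-82.7541 -61.2901]
```

Call:
arm_command --pt "0 20 6 0 0 0 0" --pt "0 20 0 0 0 0 0" --pt "0 15 0 0 0 0 0" --pt "0 8 0 0 0 0 0" --pt "0 0 0 0 0 0 0" --newtons 60

```text
clock: 11.55
position: [0.5217, -0.1912, 0.2854]
ee_rot: [0.167, 1.565, -0.167]
force: [-0.2, 0.2, -0.6]
width: 0.089
```

Run:
```python
from h import *
s=st();print(wc(s["position"])); M=R.from_rotvec(s["ee_rot"]).as_matrix();print(M,np.degrees(np.arctan2(M[1,2],M[0,2])))
a=get_image("side");cv2.imwrite("pics/c3.png",cv2.resize(a["frame"][150:280,300:460],(800,650))[:600,:,::-1])
```

```text
11.55 [ 0.5217 -0.1912  0.2854] [ 0.1672  1.565  -0.167 ] [-0.1811  0.2163 -0.6369] 0.08867552403404762 [ 0.5156  0.4823 -0.3567  1.858   0.2191  0.8403 -0.1637]
[ 0.0407 -0.0796]
[[-0.0007  0.2112  0.9774]
 [ 0.0002  0.9774 -0.2112]
 [-1.      0.     -0.0007]] -12.195016600397638
```

View pics/c3.png

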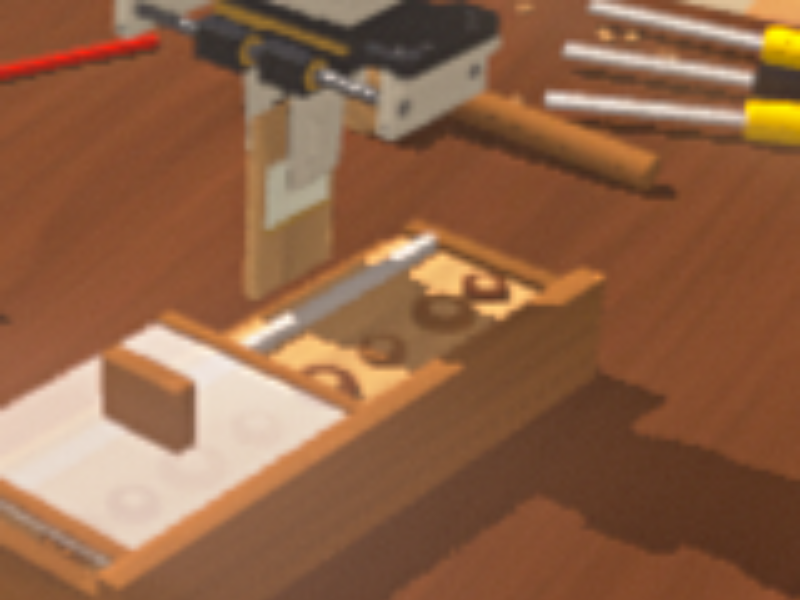

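```bash
cat > m.py <<'E'
from h import *
s=st();a=get_image("wrist");K=a["K"];z=a["range_z"];v,u=np.mgrid[:400,:640];x=(u-K[0,2])/K[0,0];y=(v-K[1,2])/K[1,1];th=np.hypot(x,y);k=np.tan(th)/np.maximum(th,1e-9)
p=np.stack([x*k*z,y*k*z,z],-1);T=np.array(a["tool_from_camera"]);t=p@T[:3,:3].T+T[:3,3]
w=R.from_rotvec(s["ee_rot"]).apply(t.reshape(-1,3))+s["position"];w[z.ravel()<=0]=np.nan
d=w[:,:2]-C;X=d@CX*1000;Y=d@CY*1000;Z=w[:,2]*1000
for y0 in range(-130,-20,6):
    b=abs(Y-y0)<3;o=[]
    for n,sel,q in(("shelf",(Z>37)&(Z<44)&(X>20)&(X<40),99),("lipin",(Z>23)&(Z<29)&(X>41)&(X<62),1),("lipout",(Z>23)&(Z<29)&(X>41)&(X<62),99),("edge",(Z>7)&(Z<13)&(X>56)&(X<70),99),("flo",(Z>7)&(Z<13)&(X>33)&(X<48),1),("fhi",(Z>7)&(Z<13)&(X>33)&(X<48),99)):
        m=b&sel
        if m.sum()>4:o.append((n,round(float(np.percentile(X[m],q)),1)))
    print(y0,o)
m=(Z>30)&(Z<160)&(abs(X-41)<9)&(abs(Y+80)<45)
for z in range(46,150,8):
    q=m&(Z>=z)&(Z<z+8)
    if q.sum()>9: print(z,q.sum(),np.percentile(X[q],[2,50,98]),np.percentile(Y[q],[2,98]))
E
python3 m.py
```

```text
11.6 [ 0.5219 -0.1912  0.2859] [ 0.1671  1.5642 -0.1672] [0.5995 0.1539 0.6317] 0.08426637658430497 [ 0.5157  0.4817 -0.3568  1.8575  0.219   0.8405 -0.1636]
-130 []
-124 []
-118 []
-112 []
-106 [('edge', 65.8)]
-100 [('lipin', 50.1), ('lipout', 57.6), ('edge', 65.6)]
-94 [('shelf', 32.7), ('lipin', 50.1), ('lipout', 57.6), ('edge', 65.5)]
-88 [('shelf', 33.5), ('lipin', 49.2), ('lipout', 57.5), ('edge', 66.1)]
-82 [('shelf', 33.6), ('lipin', 49.2), ('lipout', 57.3), ('edge', 66.1)]
-76 [('shelf', 35.1), ('lipin', 49.1), ('lipout', 57.2), ('edge', 65.9)]
-70 [('shelf', 35.2), ('lipin', 47.5), ('lipout', 57.1), ('edge', 65.7)]
-64 [('shelf', 35.9), ('lipin', 47.4), ('lipout', 57.0), ('edge', 65.5)]
-58 [('shelf', 36.0), ('lipin', 47.4), ('lipout', 56.9), ('edge', 65.5), ('flo', 36.9), ('fhi', 47.0)]
-52 [('shelf', 36.0), ('lipin', 47.4), ('lipout', 56.8), ('edge', 65.3), ('flo', 36.9), ('fhi', 46.9)]
-46 [('shelf', 36.0), ('lipin', 41.1), ('lipout', 56.8), ('edge', 65.2)]
-40 [('shelf', 36.1), ('lipin', 41.1), ('lipout', 57.5), ('edge', 66.1)]
-34 [('shelf', 36.1), ('lipin', 41.1), ('lipout', 57.4), ('edge', 65.9)]
-28 [('shelf', 36.1), ('lipin', 41.1), ('lipout', 57.3), ('edge', 65.7)]
-22 [('shelf', 36.1), ('lipin', 41.1), ('lipout', 56.5), ('edge', 65.7)]
54 16 [37.7388 41.516  45.2964] [-50.9154 -49.2982]
62 35 [37.93   41.1815 45.1372] [-50.4612 -49.1645]
70 29 [38.0434 41.8341 44.9993] [-50.3127 -49.3719]
78 38 [38.0033 41.2065 44.831 ] [-50.3595 -49.2511]
86 61 [37.1576 42.939  46.4668] [-57.9742 -49.4151]
94 48 [37.8558 41.2254 45.144 ] [-50.8398 -49.2348]
102 63 [34.8146 41.7737 48.695 ] [-69.8078 -49.1887]
110 143 [32.3647 40.7212 49.6163] [-70.5814 -49.455 ]
118 161 [32.2275 41.2536 49.6764] [-70.7583 -49.3274]
126 207 [32.7458 41.2626 49.7509] [-70.7295 -49.266 ]
134 223 [33.5796 41.7097 49.4858] [-70.8122 -49.2953]
142 173 [34.3451 41.2858 48.6626] [-70.7148 -49.2734]
```

Call:
arm_command --pt "0 0 -5 0 0 0 0" --pt "0 7 0 0 0 0 0" --pt "0 6 0 0 0 0 0" --pt "0 6 0 0 0 0 0" --pt "0 0 0 0 0 0 0"

```text
clock: 12.28
position: [0.5204, -0.1958, 0.266]
ee_rot: [0.167, 1.566, -0.167]
force: [-0.4, 0.5, -0.8]
width: 0.082
```

Call:
arm_command --pt "0 4 0 0 0 0 0" --pt "0 4 0 0 0 0 0" --pt "0 3 0 0 0 0 0" --pt "0 0 0 0 0 0 0"

```text
clock: 12.78
position: [0.5206, -0.196, 0.2555]
ee_rot: [0.167, 1.565, -0.167]
force: [0.0, 0.2, -0.4]
width: 0.085
```

```bash
python3 m.py | egrep -v "^-(1|2|3|9)"
```

```text
12.775 [ 0.5206 -0.196   0.2555] [ 0.1671  1.5647 -0.167 ] [ 0.0029  0.1689 -0.3679] 0.08464302618442464 [ 0.5126  0.5218 -0.3429  1.8826  0.2412  0.7778 -0.1739]
-88 [('shelf', 33.5), ('lipin', 48.6), ('lipout', 56.5), ('edge', 66.1)]
-82 [('shelf', 34.2), ('lipin', 47.9), ('lipout', 57.2), ('edge', 65.9)]
-76 [('shelf', 35.0), ('lipin', 47.8), ('lipout', 57.0), ('edge', 65.7)]
-70 [('shelf', 35.6), ('lipin', 47.7), ('lipout', 56.8), ('edge', 66.2), ('flo', 46.0), ('fhi', 47.5)]
-64 [('shelf', 35.7), ('lipin', 47.7), ('lipout', 56.8), ('edge', 66.2), ('flo', 36.3), ('fhi', 47.5)]
-58 [('shelf', 36.4), ('lipin', 45.2), ('lipout', 56.7), ('edge', 66.0), ('flo', 36.4), ('fhi', 47.4)]
-52 [('shelf', 38.9), ('lipin', 42.2), ('lipout', 56.5), ('edge', 65.7), ('flo', 36.4), ('fhi', 47.4)]
-46 [('shelf', 36.4), ('lipin', 41.5), ('lipout', 56.4), ('edge', 65.7), ('flo', 36.4), ('fhi', 47.1)]
-40 [('shelf', 36.4), ('lipin', 41.5), ('lipout', 57.0), ('edge', 65.8)]
46 39 [37.5947 40.8468 44.547 ] [-55.4747 -54.1966]
54 51 [36.7967 41.4502 46.1222] [-62.7448 -54.3008]
62 56 [36.8245 41.4342 46.0894] [-62.3546 -54.1497]
70 59 [37.6123 41.4209 45.6899] [-71.8495 -54.2921]
78 119 [32.4451 41.4138 49.6835] [-75.6006 -54.2214]
86 164 [32.3175 40.6754 49.6896] [-75.7514 -54.2791]
94 202 [32.3607 41.394  49.6174] [-75.6625 -54.0545]
102 225 [33.0491 40.9469 49.2437] [-75.8721 -54.2573]
110 198 [33.9501 40.9612 48.2977] [-75.7021 -54.2973]
118 1520 [35.507  40.9733 46.8864] [-96.1974 -54.5517]
126 60 [35.0138 47.1994 47.6569] [-93.2874 -78.0319]
134 78 [34.7967 35.2062 47.5853] [-86.8325 -73.5917]
142 115 [32.6279 35.2133 49.6553] [-81.0797 -48.2131]
```

Call:
arm_command --pt "0 3 0 0.5 0 0 0" --pt "0 3 0 0 0 0 0" --pt "0 0 0 0 0 0 0"

```text
clock: 13.2
position: [0.5213, -0.1961, 0.2497]
ee_rot: [0.167, 1.564, -0.167]
force: [0.4, 0.2, 1.5]
width: 0.079
```

Call:
arm_command --pt "0 2 0 0 0 0 0" --pt "0 1 0 0 0 0 0" --pt "0 0 0 0 0 0 0"

```text
clock: 13.58
position: [0.5213, -0.1961, 0.2469]
ee_rot: [0.167, 1.564, -0.167]
force: [-0.6, 0.4, 4.9]
width: 0.084
```

Call:
arm_command --pt "0 1 0 0 0 0 0" --pt "0 1 0 0 0 0 0" --pt "0 0 0 0 0 0 0"

```text
clock: 13.95
position: [0.5213, -0.1961, 0.2448]
ee_rot: [0.167, 1.564, -0.167]
force: [0.5, 0.0, 5.1]
width: 0.083
```

Call:
arm_command --pt "0 0.5 0 0 0 0 0" --pt "0 0.5 0 0 0 0 0" --pt "0 0 0 0 0 0 0"

```text
clock: 14.32
position: [0.5213, -0.1961, 0.2446]
ee_rot: [0.167, 1.564, -0.167]
force: [-3.3, 0.4, 14.1]
width: 0.082
```

Call:
arm_command --pt "0 0.4 0 0 0 0 0" --pt "0 0 0 0 0 0 0" --pt "0 0 0 0 0 0 0" --pt "0 0 0 0 0 0 0"

```text
clock: 14.82
position: [0.5213, -0.196, 0.2446]
ee_rot: [0.167, 1.564, -0.168]
force: [-4.6, 0.3, 18.6]
width: 0.087
```

```bash
python3 m.py | egrep -v "^-(1|2|3|9)"
python3 - <<'E'
from h import *
for c in("top","side"):
    a=get_image(c)
    if c=="side":cv2.imwrite("pics/c4.png",cv2.resize(a["frame"][120:290,240:460],(776,600))[...,::-1])
    for t in("cover_handle","holder","chair","glue","mallet"):
        for d in pinpoint(c,t)[:1]: print(c,t,d["p"],np.array(d["point"]),wc(d["point"]))
for i in range(3): st(); get_image("top")
E
```

```text
14.825 [ 0.5213 -0.196   0.2446] [ 0.1666  1.5636 -0.1675] [-4.6207  0.3017 18.5814] 0.08700288937941382 [ 0.5073  0.537  -0.3371  1.8902  0.2504  0.7545 -0.1821]
-88 [('shelf', 28.1), ('lipin', 49.2), ('lipout', 56.8), ('edge', 65.9)]
-82 [('shelf', 35.5), ('lipin', 49.2), ('lipout', 56.7), ('edge', 65.8)]
-76 [('shelf', 35.6), ('lipin', 48.4), ('lipout', 56.5), ('edge', 65.8)]
-70 [('shelf', 35.6), ('lipin', 48.4), ('lipout', 57.1), ('edge', 66.1)]
-64 [('shelf', 35.7), ('lipin', 47.0), ('lipout', 57.0), ('edge', 65.9), ('flo', 36.8), ('fhi', 46.7)]
-58 [('shelf', 38.4), ('lipin', 47.0), ('lipout', 56.9), ('edge', 65.8), ('flo', 36.8), ('fhi', 46.7)]
-52 [('shelf', 39.7), ('lipin', 41.8), ('lipout', 56.7), ('edge', 65.6), ('flo', 36.9), ('fhi', 46.7)]
-46 [('shelf', 35.8), ('lipin', 41.2), ('lipout', 56.7), ('edge', 65.7)]
-40 [('shelf', 35.9), ('lipin', 41.2), ('lipout', 56.6), ('edge', 66.1)]
46 70 [37.7493 42.6705 47.0612] [-62.9653 -54.2516]
54 37 [38.4661 41.8131 45.6724] [-55.5643 -54.3945]
62 85 [33.5522 42.3446 49.0367] [-75.2767 -54.0983]
70 150 [32.3589 40.3193 49.579 ] [
[... 884 characters left out ...]
521  -0.1941  0.0119] [ 0.0407 -0.0826]
side chair 0.82 [ 0.7504 -0.1359 -0.0014] [0.2526 0.0228]
side glue 0.55 [0.7066 0.2523 0.0017] [0.1277 0.393 ]
side mallet 0.53 [ 0.5311 -0.4861 -0.0045] [ 0.1122 -0.3658]
15.475 [ 0.5213 -0.1961  0.2446] [ 0.1666  1.5635 -0.1676] [-4.8722  1.0204 19.5057] 0.08416746316374339 [ 0.5073  0.537  -0.3371  1.8902  0.2504  0.7544 -0.1822]
15.525 [ 0.5213 -0.1961  0.2446] [ 0.1666  1.5635 -0.1676] [-4.9034  1.0291 18.253 ] 0.0878081138054093 [ 0.5073  0.537  -0.3371  1.8901  0.2504  0.7545 -0.1821]
15.575 [ 0.5213 -0.196   0.2446] [ 0.1666  1.5636 -0.1675] [-4.2899  0.536  19.2558] 0.08506760339905177 [ 0.5073  0.5371 -0.3371  1.8901  0.2504  0.7545 -0.1822]
```

View pics/c4.png

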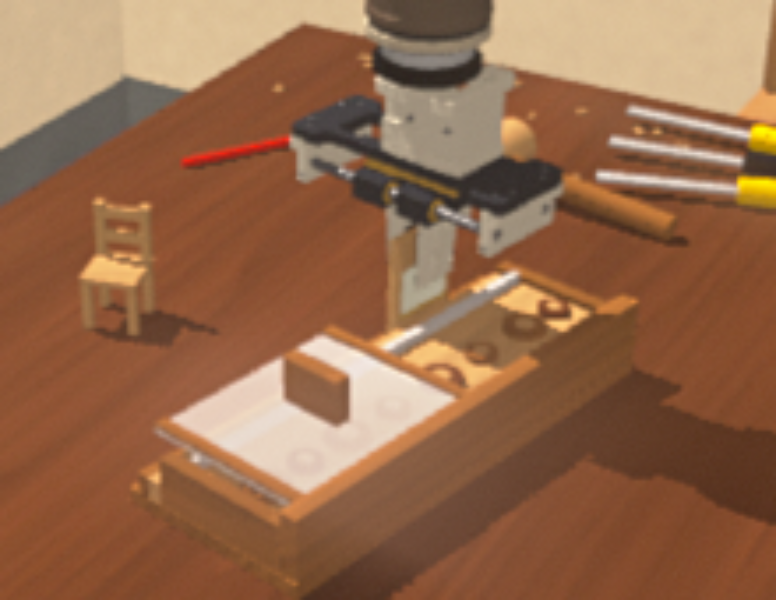

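```bash
python3 -c "
from cell import arm
print(arm.sign_off())"
```

```text
the job is handed in; nothing more can be done
None
```

The cover is open and the label holder is home in the slot. I handed the job in at about 15.6 s, still gripping it at 60 N and pressing it down. No verdict came back.

**Steps:** I pushed the cover open by its handle with closed fingers. I then took the 60 × 100 mm holder from the drying block; the two other holders nearby measure only about 41 × 70 mm. I lowered it into the slot until the clip gave way and the foot reached the bottom.

**Last checks:**
- **Seating:** The upward force rose through the clip's range to about 5 N, then jumped once the tool stopped dropping at z = 0.2446 m, about where I expected the bottom (0.2447 m). It held steady at 18–19 N, with a sideways force of about 5 N.
- **Holder position:** The side camera put the foot at (40.7, -82.6) mm on the case and 11.9 mm high. The slot's bottom centre is at (40.5, -85, 12) mm.
- **Cover:** The two cameras put the handle at 80 and 82 mm along the case, so the cover is open about 0.165 m.
- **Bystanders:** The chair, glue jar and mallet were found within about 5 mm of their first positions, which is within detection error.

**What disagreed or failed:**
- The top camera's network never found the placed holder and reported one of the smaller ones instead.
- The first wrist-camera measurement over the slot was taken before the arm had settled, so I repeated it before lowering.
- The clip cannot be seen, so its travel is judged only from the force and height readings.

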